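# Run the carriage round its guide rod and cam it tight to the dock

## Robot

A 6-joint arm with a two-finger parallel gripper is mounted at the origin on a cart in front of the work surface, level with it; the furniture and walls round the work are solid. World frame = base frame: x ahead of the robot, y to its left, z up, the work surface at z = 0. Lengths are in m, angles in degrees, forces in N, time in s.
With the tool pointing down it reaches from about 0.4 to 0.825 m from the base axis. Payload 7 kg.
Tool frame: the origin (TCP) lies between the finger pads; the fingertips stand 14 mm ahead of it and the grasp point (between the pads) lies 5 mm behind it (r.tips_ahead is the distance from the TCP to the fingertips, in m); z points along the fingers, y is the direction in which the jaws open and shut (so a half turn about z gives the same grasp; the last joint's range is limited). The gripper opens to 88 mm and grips with 3 to 60 N. Pads are 19 mm wide; open, the fingers measure 130 mm over their backs; the gripper's body (78 mm by 193 mm) begins 47 mm behind the grasp point.
Start: joints at [88.642, 20.546, 0.682, 0, -70.136, -16.507], TCP at [0.207, 0.642, 0.241] pointing down, gripper open.
Joint ranges: [-176.03, 176.03], [-82.01, 121.73], [-58.28, 71.71], [-173.87, 95.51], [-174.79, -0.11], [-173.66, 173.66]. Speed limits (degrees/s): [136.94, 136.94, 172.46, 180, 180, 180].

## Interface

Orientations are given as [roll, pitch, yaw] about the fixed x, y, z axes, in that order (R = Rz(yaw) Ry(pitch) Rx(roll)).
In Python, from plant import r gives the robot as it stands.
- The arm moves only by the tool apply_moves, never from a script. Its arguments are lists of equal length, an entry for each row: "slide": the shift along the tool's x, y, z as a fraction of full scale, a list of three; "turn": the turn, a rotation vector about the tool's x, y, z as a fraction of full scale, a list of three; "jaw": the closure, from 0 (fully open) to 1 (shut). In form: {"slide": [[dx, dy, dz], ...], "turn": [[wx, wy, wz], ...], "jaw": [jaw, ...]}. A call has 1 to 8 rows; each row shifts and turns the commanded pose from where the row before left it, along the tool's axes as they then stand; what a row does not reach is not made up. Full scale, the value 1, is 0.1 m for a shift and 1.5 rad for a turn. A row lasts 1/10 s, in which the tool goes at most 50 mm and 8.59 degrees, less where a joint would pass 70% of its speed; a pose out of reach is approached as far as the arm can. A call with a number of a shift or a turn outside -1 to 1 is refused whole. A call with a gripper value outside its range is refused whole. The fingers move at their own pace and stop on an object; "newtons" is the grip in N (left out, the last holds). Time passes only in rows, so rows that do not move let the fingers close. It gives the time, the measured TCP pose, the force and the opening at its end, in the units of the state.
- r.get_state(): the state, without advancing time (a new reading comes with each control period).
- r.capture(name): name is "side" or "top"; returns a dict with "pixels" (480x640x3 uint8, blue, green, red), "depth" (480x640 float32, m along the optical axis (not along the pixel's ray), 0 where there is no reading), "fx", "fy", "cx", "cy" (pixels), "rvec" (rotation vector, rad) and "tvec" (3), from world to camera coordinates, as OpenCV has them. Camera axes: x right, y down, z forward; pixel columns grow to the right and rows downward; lengths in m; the calibration is good to about 2 mm. A picture is of the moment at which its call begins.
- r.close_job(): hands the job in, once; it reports no verdict.
The state is a dict: "time_s": time; "joints": joint angles; "qd": joint speeds; "joint_torque": joint torques, N m; "tcp_pos": TCP position; "eef_rot": TCP orientation; "contact_force": force on the tool from outside, world axes, zero at the start; "moment": the same for the moment, N m; "gripper_width": finger opening in m.
Only numpy, scipy, OpenCV 4.12 (cv2) and the standard library are available. Lean on these libraries where they do the work, as an engineer would, in place of code of your own. Each camera call takes 0.05 s, during which the arm holds its last target.

## Task

Slide the grey carriage along its bent guide rod, turning it to follow the bend, until its nose meets the two spring pins of the dock and its headed stud stands inside the open cam lock. Then turn the cam lock's black bar handle clockwise (seen from above), to about a quarter turn from its open position, so that the cam draws the stud in and pulls the carriage's nose tight and flush against the dock; let go, and leave the other things on the bench where they are.

Things in the scene. Friction and masses are not known exactly. Their poses are not given: they have to be found in the camera images.
- rail_base: Light grey painted plate, 366 x 180 x 12 mm, fixed flat on the worktop; carries a bent steel guide rod (10 mm thick, its centre line level, 32 mm above the worktop) and the dock. Origin at worktop level, directly below the point of the rod where its bend begins; x points along the rod's first straight towards the bend, z up. Place and yaw vary.
- rod_start (a point): Start of the rod's centre line, at its end post (18 x 30 x 36 mm). The rod runs straight for 88 mm along rail_base's x (to its x = 0), then bends to the right (towards -y) with a radius of 130 mm through 0.87 rad (centre at x = 0, y = -130 mm of rail_base), then runs straight again for 73 mm, at heading -0.87 rad, to the dock's stop face.
- last_straight (a point): Point of the rod's centre line where the bend ends and its last straight (73 mm, to the stop face) begins; x points along that straight into the dock.
- carriage: Carriage of slippery grey plastic, 60 long x 44 wide x 46 mm high, about 0.3 kg, captive on the rod by a round 13 mm bore, 26 mm long, in its middle; its feet rest on the plate. Origin on its underside, directly below the middle of the bore, so it follows the rod's line; x points along the rod's tangent to its nose (flat front face, 30 mm ahead). Starts on the first straight, 18 to 42 mm before the bend.
- carriage_grip (a point): Grip point on the black fin on the carriage: 15 mm behind the carriage's origin, 70 mm above its underside (82 mm above the worktop). The fin is 24 mm long (along x), 14 mm wide (along y) and stands from 58 (carriage's top) to 95 mm above the worktop; grip it across its 14 mm width, clear of the carriage's top. Axes as the carriage's.
- carriage_nose (a point): Middle of the carriage's nose, 30 mm ahead of its origin and 13 mm above its underside. Axes as the carriage's.
- stud_head (a point): Head of the steel stud that sticks out of the nose: an upright barrel 10 mm across and 16 mm high, centred 21 mm ahead of the nose (51 mm ahead of the carriage's origin) and 52 mm above the worktop, on a neck 5 mm thick.
- stop_face (a point): Middle of the dock's stop face, 25 mm above the worktop; x points into the dock, the way the carriage comes in. Two damped spring pins stand 5 mm out of it and push back with 4 N (first touch) to 8 N (flush): a carriage let go there rests about 5 mm off. Flared cheeks, 24 mm high, guide the nose with 1.1 mm play over the last 28 mm. Home: carriage_nose is at this point, gap 0 to 1 mm.
- cam_handle (a point): Grip point on the cam lock's black bar handle, on the cam's upright axis, 34 mm beyond the stop face, 91 mm above the worktop. The bar is 52 mm long (along x), 12 mm wide (along y), 74 to 104 mm above the worktop, over a steel disc 68 mm across with its top 66 mm above the worktop. Turns with the cam; with the joint at 0 its x axis is that of stop_face.
- cam (a joint): Turn of the cam lock, rad: 0 open (bar in line with the stud), growing clockwise seen from above to a stop at 1.6 (bar across the stud). Starts at 0 to 0.2, open to the stud's head. It catches a head up to 8 mm short of home, draws it from 0.5 to 0.9 on and has it home by about 1.35; needs 0.1 to 0.2 N m, stays where it is left. Turned with no stud inside, it shuts the way in.
- amber_bottle: Bystander: amber glass bottle, 52 mm across, 105 mm tall, standing on the far side of the plate; origin under its base.
- tip_box: Bystander: pipette tip box, 74 x 110 x 72 mm, on the far side of the plate near the dock; origin under its base.
- marker: Bystander: felt marker, 126 mm long, 14 mm thick, lying on the far side of the plate; origin at its middle, on its underside.
- lab_timer: Bystander: small square timer, 62 x 62 x 21 mm, lying before the plate's end where the rod begins; origin under its middle.
Not all that is in view belongs to the job. What is meant by the carriage is not blue, and is the smaller of those in its own colour.

How it is judged (in metres and radians):
On the way:
1. with the cam still open, the carriage stands at the dock, its nose within 8 mm of the stop face, the stud's head inside the cam's slot (x of carriage_nose in the frame of stop_face above -0.008 m and angle between the x axis of carriage and the x axis of stop_face, either way round below 0.15 rad and value of joint cam below 0.45 rad), for 0.2 s.
At the end, for the whole second after the job is handed in: The carriage stands at rest on its rod with its nose within 1.2 mm of the dock's stop face and square to it (within 0.1 rad), drawn there by the cam lock, which is left turned at least 1.25 rad clockwise from its open stop (x of carriage_nose in the frame of stop_face between -0.0012 and 0.002 m and angle between the x axis of carriage and the x axis of stop_face, either way round below 0.1 rad and value of joint cam above 1.25 rad and linear speed of carriage below 0.01 m/s); the robot touches nothing.
It fails at once if a bystander (bottle, tip box, marker or timer) is shoved more than 30 mm (distance of any of amber_bottle, tip_box, marker, lab_timer from where it was at the start of the episode above 0.03 m).
It also fails if it takes over 45 s, if anything falls off the work surface, if the arm or the gripper's body presses on something with over 40 N, if the wrist force passes 120 N, or if a joint passes its speed limit or range.

## Working session

There is one attempt and no reset: what is moved stays moved. The work goes in short steps, Python scripts to look and compute and a tool call to move; the robot and the scene stay as the last step left them, time stands still between calls to the robot, and variables do not carry over. Pictures are saved under pics/ and viewed, and the job is handed in when it is done.

Besides the shell and the picture viewer there is one more tool, called after "Emit:" as a command line: name --argument value ..., lists and objects as JSON in quotes. apply_moves: Moves the arm, as the interface text tells. Shift numbers are shares of 0.1 m and turn numbers shares of 1.5 rad, none past 1 either way. Its arguments: {"type":"object","properties":{"slide":{"type":"array"},"turn":{"type":"array"},"jaw":{"type":"array"},"newtons":{"type":"number"}},"required":["slide","turn","jaw"]}

```bash
ls; mkdir -p pics
cat > look.py <<'E'
from plant import r
import cv2,numpy as np,sys,pickle
def grab(n,tag):
    c=r.capture(n); cv2.imwrite(f'pics/{tag}.png',c['pixels']); pickle.dump(c,open(f'{tag}.pkl','wb')); return c
def world(c,u,v,z=None):
    R,_=cv2.Rodrigues(np.array(c['rvec'],float)); t=np.array(c['tvec'],float).ravel()
    d=np.array([(u-c['cx'])/c['fx'],(v-c['cy'])/c['fy'],1.])
    o=-R.T@t
    if z is None:
        D=c['depth'][int(round(v)),int(round(u))]; return R.T@(d*D-t)
    w=R.T@d; return o+w*(z-o[2])/w[2]
def proj(c,P):
    K=np.array([[c['fx'],0,c['cx']],[0,c['fy'],c['cy']],[0,0,1.]])
    return cv2.projectPoints(np.array(P,float).reshape(-1,1,3),np.array(c['rvec'],float),np.array(c['tvec'],float),K,None)[0].reshape(-1,2)
E
python3 - <<'E'
from look import *
for n in('top','side'):
    c=grab(n,n+'0'); R,_=cv2.Rodrigues(np.array(c['rvec'],float)); print(n,-R.T@np.array(c['tvec']).ravel(),R[2],c['fx'])
print(r.get_state())
E
```

```text
pics
top [0.40529964 0.16593418 1.1296126 ] [ 0.13790894 -0.00270063 -0.99044123] 552.0836301614186
side [0.30301327 0.66447797 0.99219748] [ 0.23930002 -0.46639256 -0.85159467] 503.00379909340757
{'time_s': 0.1, 'joints': array([ 8.86428512e+01,  2.05872566e+01,  6.39391934e-01, -1.63195584e-02,
       -7.01357897e+01, -1.65069472e+01]), 'qd': array([-0.0106496 , -0.19711819,  0.16588692, -0.01948682,  0.01753431,
        0.02917823]), 'joint_torque': array([-2.23170595e-03, -5.84163165e+01,  2.93751132e+01,  7.01548174e+00,
        1.01262881e-02, -5.84656982e-05]), 'tcp_pos': array([0.20696731, 0.64205632, 0.23972446]), 'eef_rot': array([ 1.79915434e+02, -9.06085435e-03, -1.78696457e+01]), 'contact_force': array([-0.38631431, -0.6114496 ,  0.17770821]), 'moment': array([ 0.00157913, -0.01224058, -0.00331272]), 'gripper_width': 0.08746326146288455}
```

View pics/top0.png

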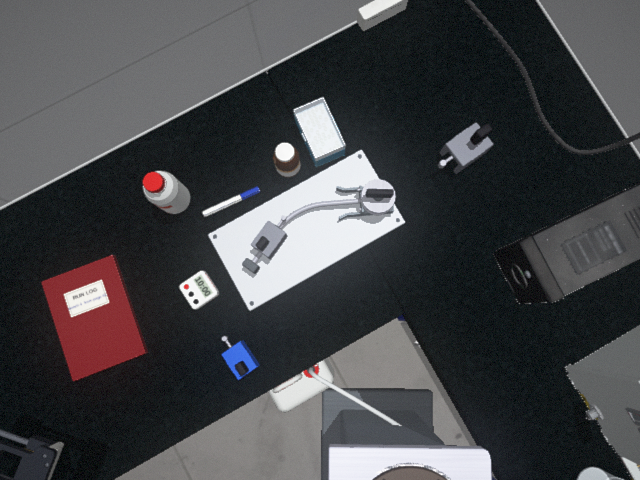

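View pics/side0.png

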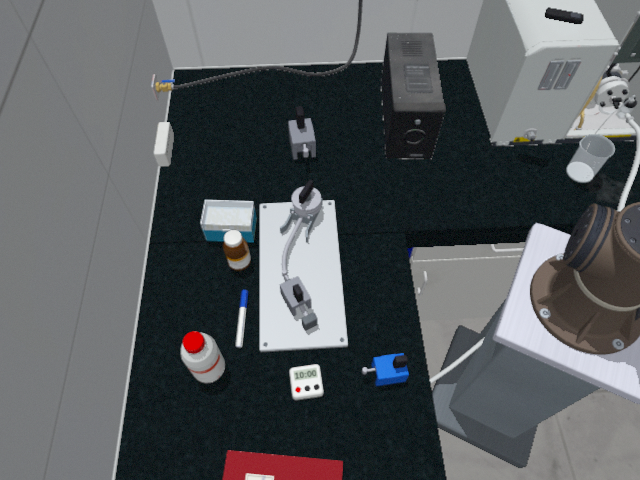

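Run:
```python
from look import *
c=pickle.load(open('top0.pkl','rb')); s=pickle.load(open('side0.pkl','rb'))
print(proj(c,[[0,0,0],[.207,.642,.24]]),proj(s,[[0,0,0],[.207,.642,.24]]))
cv2.imwrite('pics/ctop.png',cv2.resize(c['pixels'][140:320,200:420],None,fx=3.6,fy=3.3*600/594,interpolation=cv2.INTER_CUBIC)[:600])
cv2.imwrite('pics/cside.png',cv2.resize(s['pixels'][170:360,240:370],None,fx=3,fy=3,interpolation=cv2.INTER_CUBIC))
for p in [(209,235),(361,151),(405,220),(250,309)]: print(p,world(c,*p,z=.012),world(c,*p))
for p in [(268,242),(467,147),(239,360),(285,148),(315,115),(376,195),(200,288),(232,200)]: print(p,world(c,*p))
```

```text
[[410.24197881 528.86917388]
 [ 16.90099853 441.03874383]] [[584.77285931 301.01182753]
 [396.37401631 571.42899678]]
(209, 235) [0.56483477 0.40901284 0.012     ] [0.56506312 0.40936077 0.01040034]
(361, 151) [0.74643308 0.09916662 0.012     ] [0.74690935 0.09907341 0.01043967]
(405, 220) [0.60132518 0.00804296 0.012     ] [0.60297457 0.00671444 0.00259623]
(250, 309) [0.41592751 0.32040932 0.012     ] [0.41595666 0.32083298 0.0089348 ]
(268, 242) [0.54417551 0.2815815  0.07165681]
(467, 147) [ 0.74391766 -0.11116826  0.05723122]
(239, 360) [0.31798639 0.33400526 0.04385398]
(285, 148) [0.722893   0.25071172 0.10191083]
(315, 115) [0.8007971  0.1949246  0.07259579]
(376, 195) [0.63450353 0.07502079 0.09526271]
(200, 288) [0.4562469  0.42055894 0.02058841]
(232, 200) [0.63816446 0.36457114 0.01298423]
```

Run:
```python
from look import *
c=pickle.load(open('top0.pkl','rb'));print(c['pixels'].shape)
a=cv2.resize(c['pixels'][110:190,425:505],None,fx=5,fy=5,interpolation=cv2.INTER_CUBIC)
b=cv2.resize(c['pixels'][205:285,230:310],None,fx=5,fy=5,interpolation=cv2.INTER_CUBIC)
cv2.imwrite('pics/two.png',np.hstack([a,b]))
```

```text
(480, 640, 3)
```

View pics/two.png

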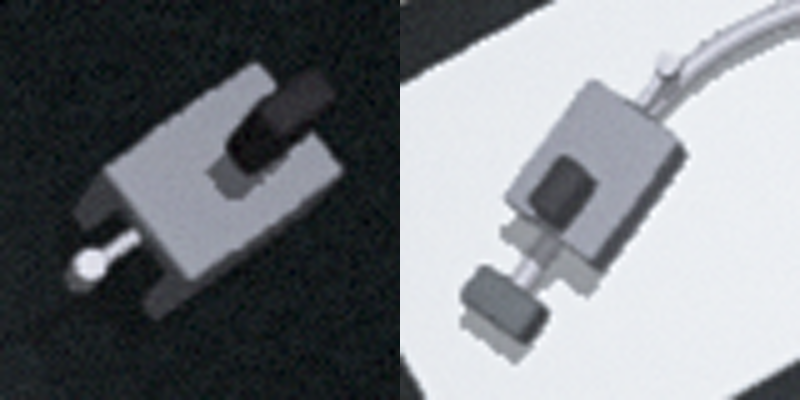

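View pics/ctop.png

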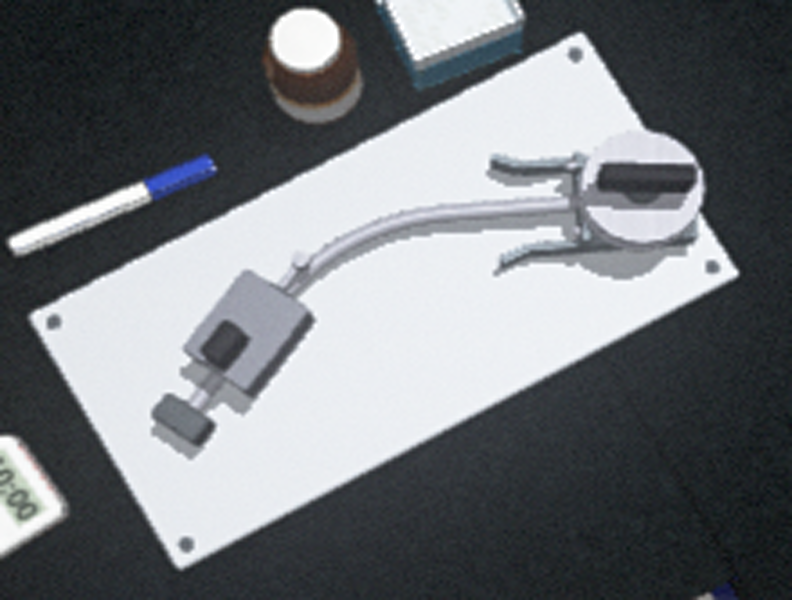

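View pics/cside.png

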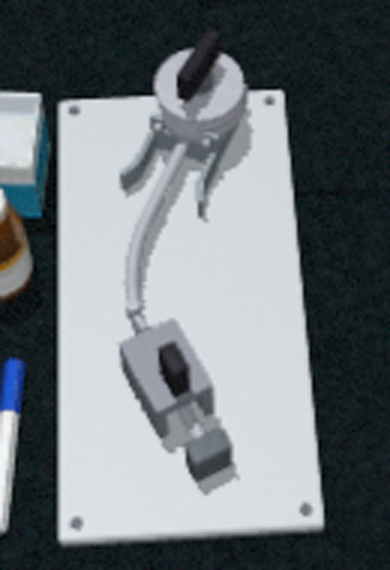

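Grey carriages in top view: the one on the rod at (268,242) and a larger one off the plate at (467,147). There is also a blue one at (239,360). The task's carriage is the grey one at (268,242), because it is the smaller grey and sits on the rod. Next I fit the frame.

Run:
```python
from look import *
c=pickle.load(open('top0.pkl','rb'));s=pickle.load(open('side0.pkl','rb'))
def crop(c,u,v,w,h,k,name):
    a=cv2.resize(c['pixels'][v:v+h,u:u+w],None,fx=k,fy=k,interpolation=cv2.INTER_CUBIC)
    for i in range(0,w,10): cv2.putText(a,str(u+i),(i*k,8),0,.3,(0,255,255),1); cv2.line(a,(i*k,10),(i*k,14),(0,0,255),1)
    for i in range(0,h,10): cv2.putText(a,str(v+i),(0,i*k+4),0,.3,(0,0,255),1)
    cv2.imwrite(name,a)
crop(c,235,180,100,100,6,'pics/t1.png')
crop(c,310,170,100,60,8,'pics/t2.png')
crop(s,270,175,60,155,5,'pics/s1.png')
```

```text
(no output)
```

View pics/t1.png

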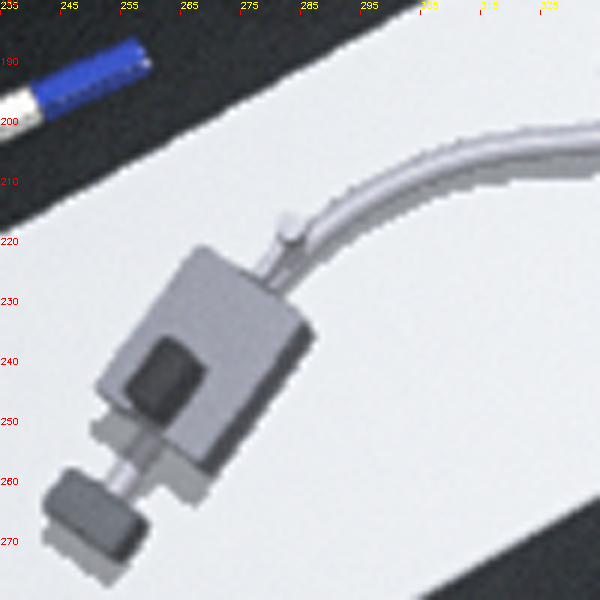

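View pics/t2.png

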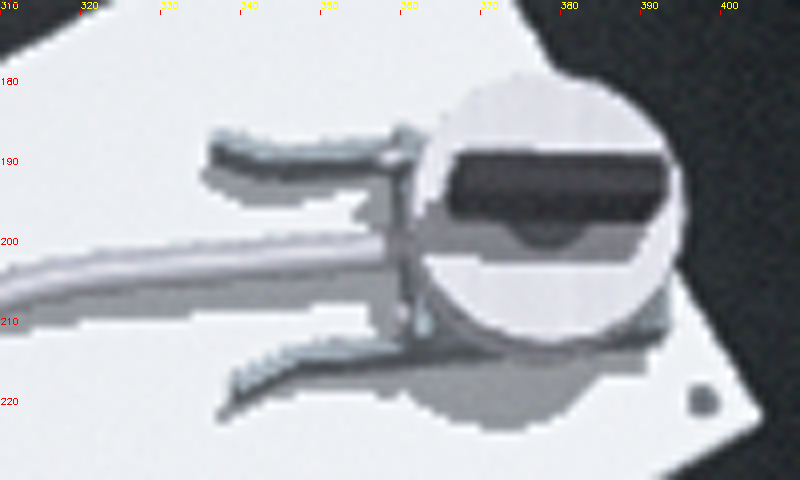

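View pics/s1.png

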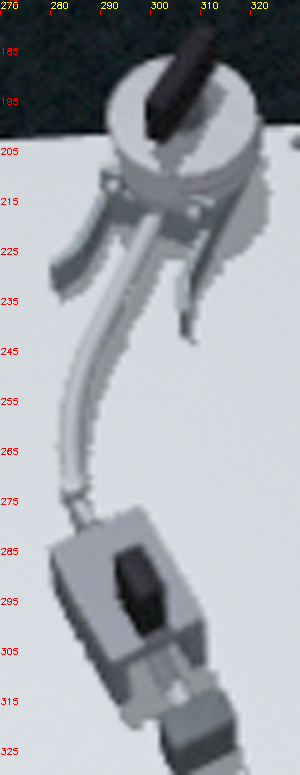

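```bash
cat > fit.py <<'E'
from look import *
from scipy.optimize import least_squares
c=pickle.load(open('top0.pkl','rb'));s=pickle.load(open('side0.pkl','rb'))
A=.87;Rr=.13
def path(t): # arc length from bend start -> x,y,heading in rail frame
    t=float(t)
    if t<0: return np.array([t,0.,0.])
    if t<Rr*A:
        a=t/Rr; return np.array([Rr*np.sin(a),-Rr+Rr*np.cos(a),-a])
    e=t-Rr*A; return np.array([Rr*np.sin(A)+e*np.cos(A),-Rr+Rr*np.cos(A)-e*np.sin(A),-A])
STOP=Rr*A+.073
def W(p,t,f=0,l=0,z=0):
    x,y,h=path(t); x+=f*np.cos(h)-l*np.sin(h); y+=f*np.sin(h)+l*np.cos(h)
    C,S=np.cos(p[2]),np.sin(p[2]); return np.array([p[0]+C*x-S*y,p[1]+S*x+C*y,z])
def hd(p,t): return p[2]+path(t)[2]
def t1(x,y): return (235+x/6-.4,180+y/6-.4)
def t2(x,y): return (310+x/8-.4,170+y/8-.4)
def s1(x,y): return (270+x/5-.4,175+y/5-.4)
rod=[(c,t1(345,205)),(c,t1(400,174)),(c,t1(452,154)),(c,t1(515,141)),(c,t1(580,136)),(c,t2(100,268)),(c,t2(200,255)),(c,t2(350,250)),
 (s,s1(73,450)),(s,s1(74,410)),(s,s1(90,350)),(s,s1(115,290)),(s,s1(145,228))]
E
cat > f1.py <<'E'
from fit import *
ts=np.linspace(-.05,STOP,400)
def res(q):
    p=q[:3];tc=q[3];out=[]
    for cam in (c,s):
        L=proj(cam,[W(p,t,z=.032) for t in ts])
        for k,uv in rod:
            if k is cam: out.append(np.min(np.hypot(*(L-uv).T)))
    def add(cam,P,uv,w=1): out.extend(w*(proj(cam,[P])[0]-uv))
    add(c,W(p,STOP,.034,0,.066),t2(548,208)); add(s,W(p,STOP,.034,0,.066),s1(182,118))
    # carriage top corners (z .058): nose-left,nose-right,tail-left,tail-right
    for f,l,a in [(.03,.022,(200,246)),(.03,-.022,(312,328)),(-.03,.022,(97,386)),(-.03,-.022,(207,468))]: add(c,W(p,tc,f,l,.058),t1(*a))
    for f,l,a in [(.03,.022,(51,546)),(.03,-.022,(141,510)),(-.03,.022,(112,660)),(-.03,-.022,(204,622))]: add(s,W(p,tc,f,l,.058),s1(*a))
    add(c,W(p,tc,.051,0,.060),t1(292,226)); 
    # post corner tops
    return np.array(out)
r0=least_squares(res,[.59,.26,-.87,-.03],loss='soft_l1')
q=r0.x;print(q,np.degrees(q[2]));print(np.round(res(q),1))
np.save('q.npy',q)
for cam,n in((c,'ot'),(s,'os')):
    im=cv2.resize(cam['pixels'],None,fx=4,fy=4,interpolation=cv2.INTER_CUBIC)
    def dl(P,col,cl=False): cv2.polylines(im,[np.int32((proj(cam,P)+.5)*4)],cl,col,1)
    p=q[:3];tc=q[3]
    for l in(-.005,.005): dl([W(p,t,0,l,.032) for t in np.linspace(-.088,STOP,80)],(0,0,255))
    dl([W(p,tc,f,l,.058) for f,l in((.03,.022),(.03,-.022),(-.03,-.022),(-.03,.022))],(0,255,0),True)
    dl([W(p,tc,f,l,.095) for f,l in((-.003,.007),(-.003,-.007),(-.027,-.007),(-.027,.007))],(0,255,255),True)
    dl([W(p,STOP,.034+.034*np.cos(a),.034*np.sin(a),.066) for a in np.linspace(0,6.28,60)],(255,0,0),True)
    for th,col in((0,(0,255,0)),(.1,(0,255,255)),(.2,(0,0,255))):
        C,S=np.cos(-th),np.sin(-th)
        dl([W(p,STOP,.034+f*C-l*S,f*S+l*C,.104) for f,l in((.026,.006),(.026,-.006),(-.026,-.006),(-.026,.006))],col,True)
    a=im[165*4:285*4,240*4:405*4] if n=='ot' else im[170*4:345*4,240*4:350*4]
    cv2.imwrite(f'pics/{n}.png',cv2.resize(a,None,fx=.86 if n=='os' else 1.2,fy=.86 if n=='os' else 1.2)[:600,:800])
E
python3 f1.py
```

```text
[ 0.57460811  0.26832638 -0.60226033 -0.02680155] -34.50697514695969
[ 0.9  0.8  0.7  0.5  0.3  0.2  0.8  0.2  0.8  0.7  0.6  0.1  0.2  0.4
 -0.5 -0.3 -1.4 -0.1 -0.6 -0.6 -1.5 -1.   0.7 -1.2 -0.  -0.8 -0.2  0.1
 -2.   0.1  0.5  1.  -1.5 -0.2  0.3]
```

View pics/ot.png

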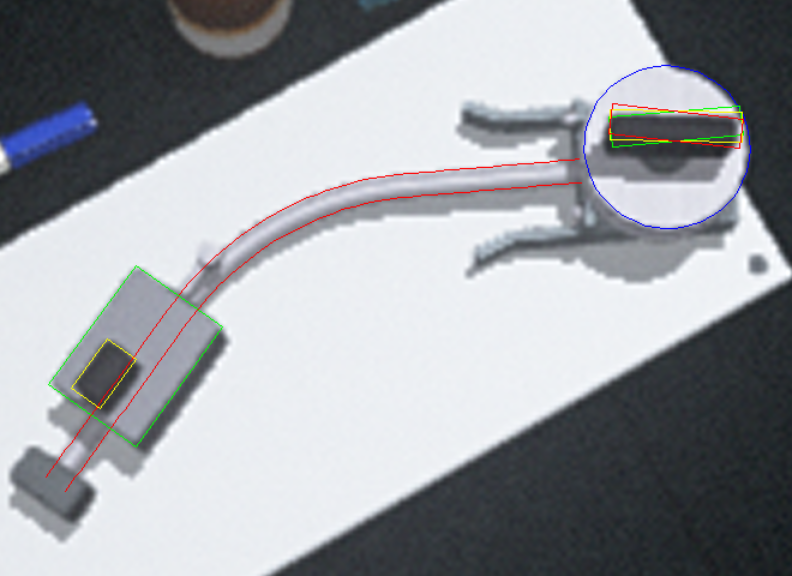

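View pics/os.png

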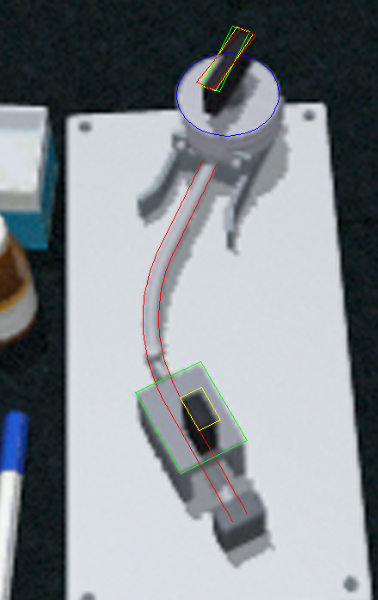

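```bash
cat > plan.py <<'E'
from fit import *
import json
q=np.load('q.npy');p=q[:3]
# commanded pose x,y,z,yaw(rad), kept in cmd.json
def get(): return np.array(json.load(open('cmd.json')))
def put(a): json.dump(list(map(float,a)),open('cmd.json','w'))
def rows(targets,dec=3,commit=True):
    """targets: list of (x,y,z,yaw) one per row"""
    a=get();S=[];T=[]
    for g in targets:
        d=np.array(g[:3])-a[:3];C,Sn=np.cos(a[3]),np.sin(a[3])
        l=np.array([C*d[0]+Sn*d[1],Sn*d[0]-C*d[1],-d[2]])
        sl=np.round(l/.1,dec);w=round((a[3]-g[3])/1.5,dec)
        assert np.linalg.norm(sl)<.5 and abs(w)*1.5<.1499,(sl,w)
        S.append(sl.tolist());T.append([0,0,w]); l=sl*.1
        a=a.copy();a[:3]+=[C*l[0]+Sn*l[1],Sn*l[0]-C*l[1],-l[2]];a[3]-=w*1.5
    for i in range(0,len(S),8): print('"slide":',S[i:i+8],'"turn":',T[i:i+8],len(S[i:i+8]))
    if commit: put(a)
    print('end',a)
def line(g,n):
    a=get(); return [a+(np.array(g)-a)*(i+1)/n for i in range(n)]
E
python3 - <<'E'
from plan import *
put([.207,.642,.241,np.radians(-17.87)])
tc=q[3];g=W(p,tc,-.015,0,.2);print(g,np.degrees(p[2]),'dock fin',W(p,STOP-.03,-.015),'cam',W(p,STOP,.034))
rows(line([*g[:2],.19,p[2]],16))
E
```

```text
[0.54016123 0.29200723 0.2       ] -34.50697514695969 dock fin [0.6330862  0.14612372 0.        ] cam [0.64085795 0.06750693 0.        ]
"slide": [[0.265, 0.144, 0.032], [0.268, 0.14, 0.032], [0.27, 0.134, 0.032], [0.273, 0.13, 0.031], [0.275, 0.125, 0.032], [0.277, 0.12, 0.032], [0.28, 0.114, 0.032], [0.281, 0.11, 0.032]] "turn": [[0, 0, np.float64(0.012)], [0, 0, np.float64(0.012)], [0, 0, np.float64(0.012)], [0, 0, np.float64(0.012)], [0, 0, np.float64(0.012)], [0, 0, np.float64(0.013)], [0, 0, np.float64(0.012)], [0, 0, np.float64(0.012)]] 8
"slide": [[0.284, 0.104, 0.032], [0.285, 0.099, 0.032], [0.287, 0.094, 0.032], [0.289, 0.089, 0.031], [0.29, 0.084, 0.032], [0.292, 0.078, 0.032], [0.293, 0.073, 0.032], [0.294, 0.068, 0.032]] "turn": [[0, 0, np.float64(0.012)], [0, 0, np.float64(0.012)], [0, 0, np.float64(0.012)], [0, 0, np.float64(0.012)], [0, 0, np.float64(0.012)], [0, 0, np.float64(0.012)], [0, 0, np.float64(0.012)], [0, 0, np.float64(0.013)]] 8
end [ 0.54018525  0.29201443  0.19       -0.60289034]
```

```bash
sed -i 's/dec=3/dec=2/; s/w=round(\(.*\),dec)/w=float(round(\1,dec))/' plan.py
python3 - <<'E'
from plan import *
put([.207,.642,.241,np.radians(-17.87)])
g=W(p,q[3],-.015,0,.2)
rows(line([*g[:2],.19,p[2]],16))
E
```

```text
"slide": [[0.27, 0.14, 0.03], [0.26, 0.14, 0.03], [0.27, 0.14, 0.04], [0.28, 0.13, 0.03], [0.27, 0.12, 0.03], [0.28, 0.12, 0.03], [0.28, 0.12, 0.03], [0.28, 0.11, 0.03]] "turn": [[0, 0, 0.01], [0, 0, 0.01], [0, 0, 0.02], [0, 0, 0.01], [0, 0, 0.01], [0, 0, 0.01], [0, 0, 0.01], [0, 0, 0.02]] 8
"slide": [[0.28, 0.1, 0.04], [0.29, 0.1, 0.03], [0.28, 0.1, 0.03], [0.29, 0.09, 0.03], [0.29, 0.08, 0.03], [0.3, 0.07, 0.04], [0.29, 0.08, 0.03], [0.29, 0.07, 0.03]] "turn": [[0, 0, 0.01], [0, 0, 0.01], [0, 0, 0.01], [0, 0, 0.02], [0, 0, 0.01], [0, 0, 0.01], [0, 0, 0.01], [0, 0, 0.01]] 8
end [ 0.53973105  0.29182178  0.19       -0.59689034]
```

Emit:
apply_moves --slide '[[0.27,0.14,0.03],[0.26,0.14,0.03],[0.27,0.14,0.04],[0.28,0.13,0.03],[0.27,0.12,0.03],[0.28,0.12,0.03],[0.28,0.12,0.03],[0.28,0.11,0.03]]' --turn '[[0,0,0.01],[0,0,0.01],[0,0,0.02],[0,0,0.01],[0,0,0.01],[0,0,0.01],[0,0,0.01],[0,0,0.02]]' --jaw '[0,0,0,0,0,0,0,0]'

```text
time_s: 0.9
tcp_pos: [0.3744, 0.4662, 0.2151]
eef_rot: [180.0, 0.0, -26.5]
contact_force: [-0.2, 1.2, 0.5]
gripper_width: 0.0875
```

Emit:
apply_moves --slide '[[0.28,0.1,0.04],[0.29,0.1,0.03],[0.28,0.1,0.03],[0.29,0.09,0.03],[0.29,0.08,0.03],[0.3,0.07,0.04],[0.29,0.08,0.03],[0.29,0.07,0.03]]' --turn '[[0,0,0.01],[0,0,0.01],[0,0,0.01],[0,0,0.02],[0,0,0.01],[0,0,0.01],[0,0,0.01],[0,0,0.01]]' --jaw '[0,0,0,0,0.3,0.4,0.4,0.4]'

```text
time_s: 1.7
tcp_pos: [0.5404, 0.2911, 0.1891]
eef_rot: [180.0, 0.0, -34.2]
contact_force: [0.7, 0.1, 0.1]
gripper_width: 0.0611
```

Emit:
apply_moves --slide '[[0,0,0],[0,0,0]]' --turn '[[0,0,0],[0,0,0]]' --jaw '[0.4,0.4]'

```text
time_s: 1.9
tcp_pos: [0.54, 0.2915, 0.189]
eef_rot: [179.9, 0.0, -34.3]
contact_force: [1.0, 0.8, -0.1]
gripper_width: 0.0533
```

Emit:
apply_moves --slide '[[0,0,0.2],[0,0,0.3],[0,0,0.3],[0,0,0.2],[0,0,0.12],[0,0,0],[0,0,0]]' --turn '[[0,0,0],[0,0,0],[0,0,0],[0,0,0],[0,0,0],[0,0,0],[0,0,0]]' --jaw '[0.4,0.4,0.4,0.4,0.4,0.4,0.4]'

```text
time_s: 2.6
tcp_pos: [0.5401, 0.293, 0.0783]
eef_rot: [-180.0, -0.0, -34.1]
contact_force: [0.9, 0.3, -0.3]
gripper_width: 0.0529
```

Run:
```python
from look import *
for n in('top','side'):
    c=grab(n,n+'1')
    u,v=(240,205) if n=='top' else (255,240)
    cv2.imwrite(f'pics/g_{n}.png',cv2.resize(c['pixels'][v:v+90,u:u+90],None,fx=6,fy=6,interpolation=cv2.INTER_CUBIC))
```

```text
(no output)
```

View pics/g_side.png

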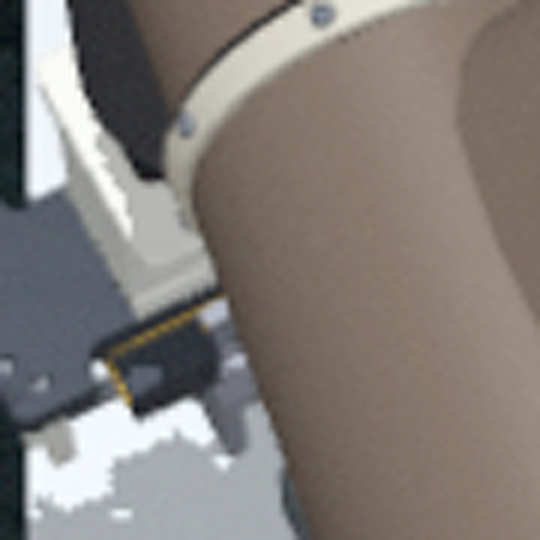

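View pics/top1.png

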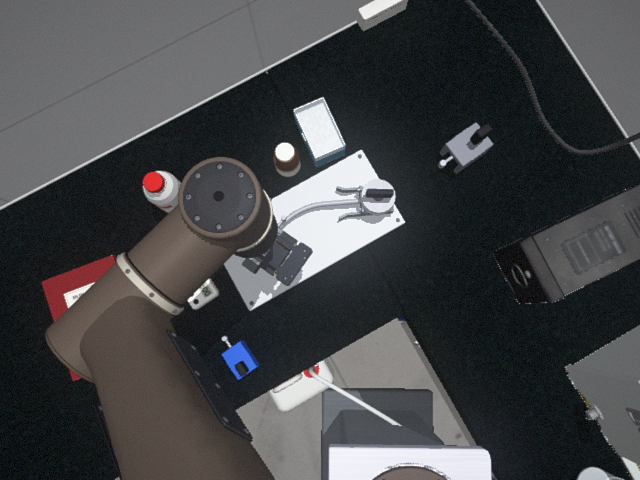

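Emit:
apply_moves --slide '[[0,0,0],[0,0,0],[0,0,0],[0,0,0],[0,0,0],[0,0,0],[0,0,0],[0,0,0]]' --turn '[[0,0,0],[0,0,0],[0,0,0],[0,0,0],[0,0,0],[0,0,0],[0,0,0],[0,0,0]]' --jaw '[0.7,0.8,0.9,0.9,0.9,0.9,0.9,0.9]' --newtons 20

```text
time_s: 3.5
tcp_pos: [0.5399, 0.2923, 0.0776]
eef_rot: [-180.0, -0.0, -34.2]
contact_force: [-0.1, 0.0, 0.8]
gripper_width: 0.014
```

Run:
```python
from plan import *
a=get();a[2]=.078;put(a)
t0=q[3]
def tg(t): return [*W(p,t,-.015)[:2],.078,hd(p,t)]
ts=[t0+.002,t0+.006]+[t0+.006+.006*i for i in range(1,23)]
print(ts[-1]); rows([tg(t) for t in ts])
```

```text
0.11119844780853486
"slide": [[0.02, -0.0, -0.0], [0.04, -0.0, -0.0], [0.06, -0.0, -0.0], [0.06, -0.0, -0.0], [0.06, -0.0, -0.0], [0.06, -0.01, -0.0], [0.06, -0.0, -0.0], [0.06, -0.01, -0.0]] "turn": [[0, 0, 0.0], [0, 0, 0.0], [0, 0, 0.0], [0, 0, 0.0], [0, 0, 0.0], [0, 0, 0.02], [0, 0, 0.03], [0, 0, 0.03]] 8
"slide": [[0.06, -0.0, -0.0], [0.06, -0.01, -0.0], [0.06, -0.0, -0.0], [0.06, -0.01, -0.0], [0.06, -0.0, -0.0], [0.06, -0.01, -0.0], [0.06, -0.01, -0.0], [0.06, -0.0, -0.0]] "turn": [[0, 0, 0.03], [0, 0, 0.03], [0, 0, 0.03], [0, 0, 0.03], [0, 0, 0.04], [0, 0, 0.03], [0, 0, 0.03], [0, 0, 0.03]] 8
"slide": [[0.06, -0.01, -0.0], [0.06, -0.0, -0.0], [0.06, -0.01, -0.0], [0.06, -0.01, -0.0], [0.06, -0.0, -0.0], [0.06, -0.01, -0.0], [0.07, -0.0, -0.0], [0.06, -0.01, -0.0]] "turn": [[0, 0, 0.03], [0, 0, 0.03], [0, 0, 0.03], [0, 0, 0.03], [0, 0, 0.03], [0, 0, 0.03], [0, 0, 0.03], [0, 0, 0.03]] 8
end [ 0.62878556  0.1903496   0.078      -1.45189034]
```

Emit:
apply_moves --slide '[[0.02,0,0],[0.04,0,0],[0.06,0,0],[0.06,0,0],[0.06,0,0],[0.06,-0.01,0],[0.06,0,0],[0.06,-0.01,0]]' --turn '[[0,0,0],[0,0,0],[0,0,0],[0,0,0],[0,0,0],[0,0,0.02],[0,0,0.03],[0,0,0.03]]' --jaw '[0.9,0.9,0.9,0.9,0.9,0.9,0.9,0.9]'

```text
time_s: 4.3
tcp_pos: [0.576, 0.2694, 0.0776]
eef_rot: [-180.0, -0.0, -41.3]
contact_force: [-0.9, 1.1, 1.9]
gripper_width: 0.0138
```

Emit:
apply_moves --slide '[[0.06,0,0],[0.06,-0.01,0],[0.06,0,0],[0.06,-0.01,0],[0.06,0,0],[0.06,-0.01,0],[0.06,-0.01,0],[0.06,0,0]]' --turn '[[0,0,0.03],[0,0,0.03],[0,0,0.03],[0,0,0.03],[0,0,0.04],[0,0,0.03],[0,0,0.03],[0,0,0.03]]' --jaw '[0.9,0.9,0.9,0.9,0.9,0.9,0.9,0.9]'

```text
time_s: 5.1
tcp_pos: [0.6096, 0.2352, 0.0776]
eef_rot: [-180.0, -0.0, -62.8]
contact_force: [-1.0, 1.4, 2.0]
gripper_width: 0.0135
```

Emit:
apply_moves --slide '[[0.06,-0.01,0],[0.06,0,0],[0.06,-0.01,0],[0.06,-0.01,0],[0.06,0,0],[0.06,-0.01,0],[0.07,0,0],[0.06,-0.01,0]]' --turn '[[0,0,0.03],[0,0,0.03],[0,0,0.03],[0,0,0.03],[0,0,0.03],[0,0,0.03],[0,0,0.03],[0,0,0.03]]' --jaw '[0.9,0.9,0.9,0.9,0.9,0.9,0.9,0.9]'

```text
time_s: 5.9
tcp_pos: [0.6293, 0.1904, 0.0776]
eef_rot: [-180.0, 0.0, -83.4]
contact_force: [-2.4, 1.1, 3.1]
gripper_width: 0.0138
```

Run:
```python
from plan import *
def tg(t): return [*W(p,t,-.015)[:2],.078,hd(p,t)]
print(get(),STOP-.03)
ts=[.116,.120,.124,.128,.132,.136,.140,.143]
rows([tg(t) for t in ts])
c=grab('top','top2'); cv2.imwrite('pics/g2.png',cv2.resize(c['pixels'][160:250,290:420],None,fx=6,fy=6,interpolation=cv2.INTER_CUBIC))
print(r.get_state())
```

```text
[ 0.62878556  0.1903496   0.078      -1.45189034] 0.1561
"slide": [[0.04, 0.0, -0.0], [0.04, 0.0, -0.0], [0.04, 0.0, -0.0], [0.04, 0.0, -0.0], [0.04, 0.0, -0.0], [0.04, 0.0, -0.0], [0.04, 0.0, -0.0], [0.03, 0.0, -0.0]] "turn": [[0, 0, 0.01], [0, 0, 0.0], [0, 0, 0.0], [0, 0, 0.0], [0, 0, 0.0], [0, 0, 0.0], [0, 0, 0.0], [0, 0, 0.0]] 8
end [ 0.63206048  0.15952347  0.078      -1.46689034]
{'time_s': 5.95, 'joints': array([ 3.37258007e+01,  2.67408302e+01, -1.26876517e+01,  8.81853353e-03,
       -5.05812615e+01, -2.72903316e+01]), 'qd': array([ 0.43828871,  0.08610096, -0.0460798 ,  0.34348776, -0.04597181,
        4.19801766]), 'joint_torque': array([  1.16476703, -60.15166998,  23.9895916 ,   5.43213576,
         0.22717703,   0.45380719]), 'tcp_pos': array([0.62944326, 0.18953323, 0.07760216]), 'eef_rot': array([ 1.79994464e+02, -1.05209547e-02, -8.35589303e+01]), 'contact_force': array([ 0.44197543, -0.93484852,  2.49092212]), 'moment': array([-0.27199764, -0.01810346, -0.04791476]), 'gripper_width': 0.013651952361175964}
```

View pics/g2.png

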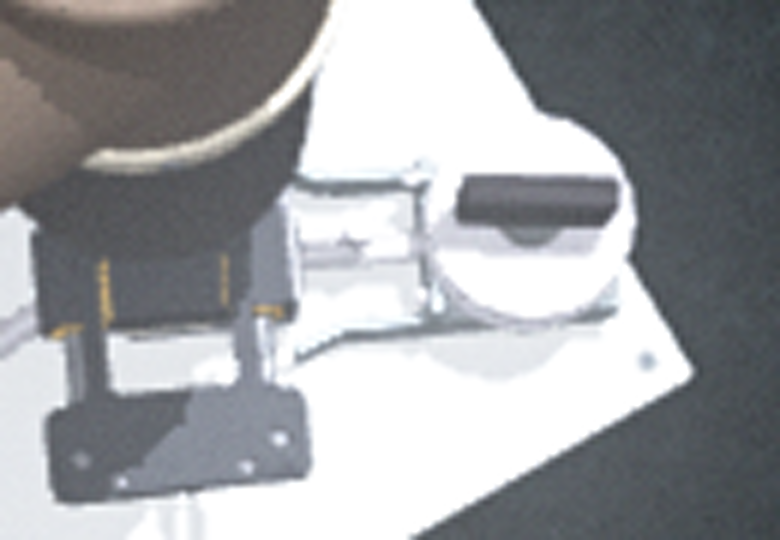

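Emit:
apply_moves --slide '[[0.04,0,0],[0.04,0,0],[0.04,0,0],[0.04,0,0],[0.04,0,0],[0.04,0,0],[0.04,0,0],[0.03,0,0]]' --turn '[[0,0,0.01],[0,0,0],[0,0,0],[0,0,0],[0,0,0],[0,0,0],[0,0,0],[0,0,0]]' --jaw '[0.9,0.9,0.9,0.9,0.9,0.9,0.9,0.9]'

```text
time_s: 6.75
tcp_pos: [0.632, 0.1596, 0.0776]
eef_rot: [180.0, -0.0, -84.0]
contact_force: [-1.9, 1.8, 3.6]
gripper_width: 0.0138
```

Emit:
apply_moves --slide '[[0.02,0,0],[0.02,0,0],[0.02,0,0],[0,0,0]]' --turn '[[0,0,0],[0,0,0],[0,0,0],[0,0,0]]' --jaw '[0.9,0.9,0.9,0.9]'

```text
time_s: 7.15
tcp_pos: [0.6327, 0.1537, 0.0776]
eef_rot: [180.0, -0.0, -84.0]
contact_force: [-4.1, 1.6, 5.8]
gripper_width: 0.0137
```

Emit:
apply_moves --slide '[[0.02,0,0],[0.02,0,0],[0,0,0]]' --turn '[[0,0,0],[0,0,0],[0,0,0]]' --jaw '[0.9,0.9,0.9]'

```text
time_s: 7.45
tcp_pos: [0.6331, 0.1513, 0.0777]
eef_rot: [-180.0, 0.1, -84.1]
contact_force: [-5.1, 7.8, 5.9]
gripper_width: 0.0138
```

Emit:
apply_moves --slide '[[0.02,0,0],[0.02,0,0],[0,0,0],[0,0,0]]' --turn '[[0,0,0],[0,0,0],[0,0,0],[0,0,0]]' --jaw '[0.9,0.9,0.9,0.9]'

```text
time_s: 7.85
tcp_pos: [0.6334, 0.1481, 0.0778]
eef_rot: [-180.0, 0.1, -84.0]
contact_force: [-7.8, 10.5, 6.2]
gripper_width: 0.0138
```

Emit:
apply_moves --slide '[[0.02,0,0],[0.02,0,0],[0,0,0]]' --turn '[[0,0,0],[0,0,0],[0,0,0]]' --jaw '[0.9,0.9,0.9]'

```text
time_s: 8.15
tcp_pos: [0.6338, 0.1467, 0.0782]
eef_rot: [-179.9, 0.3, -84.0]
contact_force: [-11.0, 21.6, 9.7]
gripper_width: 0.0138
```

Emit:
apply_moves --slide '[[-0.03,0,0],[-0.03,0,0],[0,0,0],[0,0,0],[0,0,0],[0,0,-0.1],[0,0,-0.2],[0,0,-0.4]]' --turn '[[0,0,0],[0,0,0],[0,0,0],[0,0,0],[0,0,0],[0,0,0],[0,0,0],[0,0,0]]' --jaw '[0.9,0.9,0.5,0.5,0.5,0.5,0.5,0.5]'

```text
time_s: 8.95
tcp_pos: [0.6318, 0.147, 0.1459]
eef_rot: [179.7, -0.1, -84.1]
contact_force: [1.1, 0.4, -0.4]
gripper_width: 0.0435
```

Run:
```python
from plan import *
s_=r.get_state();print(s_['tcp_pos'],s_['eef_rot'],s_['joints'])
for n in('top','side'):
    c=grab(n,n+'3')
    u,v=(290,160) if n=='top' else (250,165)
    cv2.imwrite(f'pics/h_{n}.png',cv2.resize(c['pixels'][v:v+90,u:u+120],None,fx=6,fy=6,interpolation=cv2.INTER_CUBIC))
```

```text
[0.63181717 0.14697011 0.14585616] [ 1.79691473e+02 -1.04802536e-01 -8.40875464e+01] [ 3.02743020e+01  2.23222786e+01 -9.62664934e+00 -3.73420080e-02
 -5.83753634e+01 -2.43424602e+01]
```

View pics/h_top.png

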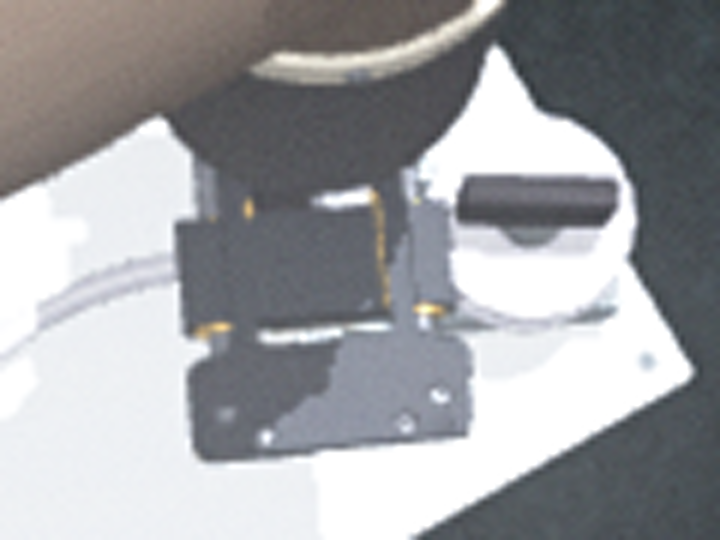

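View pics/h_side.png

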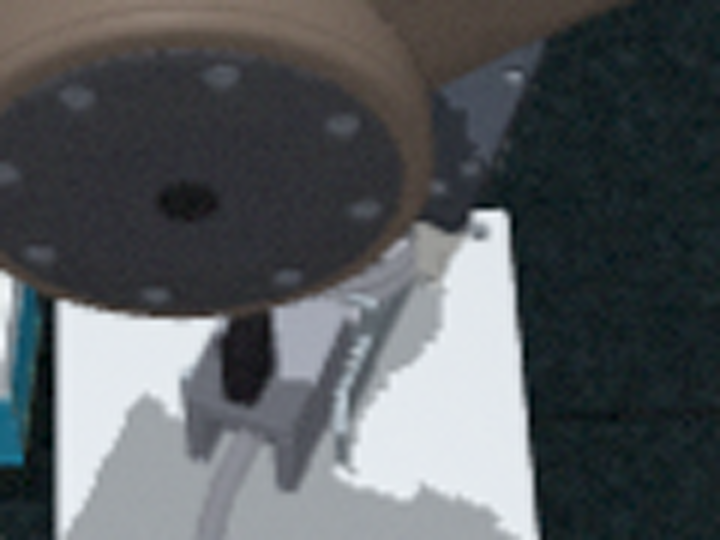

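Run:
```python
from plan import *
d0=world(c,*t2(455,150),z=.104);d1=world(c,*t2(664,152),z=.104);print(np.degrees(np.arctan2(*(d1-d0)[1::-1])),np.degrees(hd(p,.2)))
# overlay carriage at gap 0,5,8
k=pickle.load(open('side3.pkl','rb'))
im=cv2.resize(k['pixels'],None,fx=6,fy=6,interpolation=cv2.INTER_CUBIC)
for g,col in((0,(0,0,255)),(.005,(0,255,0)),(.010,(255,0,0))):
    t=STOP-.03-g
    for z,fl in((.058,((.03,.022),(.03,-.022),(-.03,-.022),(-.03,.022))),(.095,((-.003,.007),(-.003,-.007),(-.027,-.007),(-.027,.007)))):
        cv2.polylines(im,[np.int32((proj(k,[W(p,t,f,l,z) for f,l in fl])+.5)*6)],True,col,1)
cv2.imwrite('pics/ov3.png',im[205*6:255*6,265*6:330*6])
s_=r.get_state();T=s_['tcp_pos']
put([T[0],T[1],T[2],np.radians(s_['eef_rot'][2])])
rows(line([.641,.068,.150,np.radians(-90)],5))
```

```text
-89.77476364968909 -84.35430332334131
"slide": [[0.16, 0.01, 0.01], [0.16, 0.0, 0.01], [0.16, 0.01, 0.0], [0.17, -0.01, 0.01], [0.16, -0.0, 0.01]] "turn": [[0, 0, 0.01], [0, 0, 0.02], [0, 0, 0.01], [0, 0, 0.02], [0, 0, 0.01]] 5
end [ 0.64083456  0.0678244   0.15007972 -1.57096225]
```

View pics/ov3.png

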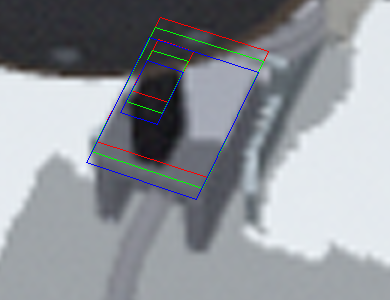

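Emit:
apply_moves --slide '[[0.16,0.01,0],[0.16,0,0],[0.16,0.01,0],[0.17,-0.01,0],[0.16,0,0],[0,0,0]]' --turn '[[0,0,0.01],[0,0,0.02],[0,0,0.01],[0,0,0.02],[0,0,0.01],[0,0,0]]' --jaw '[0.5,0.5,0.5,0.5,0.5,0.5]'

```text
time_s: 9.65
tcp_pos: [0.6372, 0.0644, 0.1472]
eef_rot: [180.0, -0.0, -90.2]
contact_force: [-0.3, -0.7, 0.5]
gripper_width: 0.0438
```

Emit:
apply_moves --slide '[[-0.04,-0.04,0.1],[0,0,0.2],[0,0,0.2],[0,0,0.11],[0,0,0]]' --turn '[[0,0,0],[0,0,0],[0,0,0],[0,0,0],[0,0,0]]' --jaw '[0.5,0.5,0.5,0.5,0.5]'

```text
time_s: 10.15
tcp_pos: [0.6404, 0.0713, 0.0842]
eef_rot: [179.8, -0.1, -90.0]
contact_force: [-0.1, 0.5, -0.5]
gripper_width: 0.0439
```

Emit:
apply_moves --slide '[[0,0,0],[0,0,0],[0,0,0],[0,0,0],[0,0,0],[0,0,0]]' --turn '[[0,0,0],[0,0,0],[0,0,0],[0,0,0],[0,0,0],[0,0,0]]' --jaw '[0.9,0.9,0.9,0.9,0.9,0.9]' --newtons 25

```text
time_s: 10.75
tcp_pos: [0.6402, 0.0713, 0.0873]
eef_rot: [179.9, 0.0, -90.1]
contact_force: [-6.0, 2.7, 5.1]
gripper_width: 0.0195
```

Emit:
apply_moves --slide '[[0,0,0],[0,0,0]]' --turn '[[0,0,0],[0,0,0]]' --jaw '[0.9,0.9]'

```text
time_s: 10.95
tcp_pos: [0.6402, 0.0713, 0.0873]
eef_rot: [179.9, 0.0, -90.1]
contact_force: [-5.8, 2.6, 4.6]
gripper_width: 0.0193
```

Width is 19.3 mm rather than 12, so the tips are closing on the round hub under the bar. I open, raise 6 mm, centre along the bar, and close again.

Emit:
apply_moves --slide '[[0,0,0],[0,0,0],[0.03,0,-0.06],[0,0,0],[0,0,0],[0,0,0],[0,0,0],[0,0,0]]' --turn '[[0,0,0],[0,0,0],[0,0,0],[0,0,0],[0,0,0],[0,0,0],[0,0,0],[0,0,0]]' --jaw '[0.6,0.6,0.6,0.6,0.9,0.9,0.9,0.9]'

```text
time_s: 11.75
tcp_pos: [0.6401, 0.068, 0.0922]
eef_rot: [179.8, -0.0, -90.1]
contact_force: [-4.5, 0.5, 1.3]
gripper_width: 0.012
```

Emit:
apply_moves --slide '[[0,0,0],[0,0,0]]' --turn '[[0,0,0],[0,0,0]]' --jaw '[0.9,0.9]'

```text
time_s: 11.95
tcp_pos: [0.6401, 0.068, 0.0922]
eef_rot: [179.9, -0.0, -90.1]
contact_force: [-4.9, 0.3, 2.6]
gripper_width: 0.0118
```

Emit:
apply_moves --slide '[[0,0.01,0],[0,0,0],[0,0,0],[0,0,0],[0,0,0],[0,0,0]]' --turn '[[0,0,0.03],[0,0,0.05],[0,0,0.05],[0,0,0.05],[0,0,0.05],[0,0,0.05]]' --jaw '[0.9,0.9,0.9,0.9,0.9,0.9]' --newtons 35

```text
time_s: 12.55
tcp_pos: [0.6399, 0.068, 0.0922]
eef_rot: [179.9, -0.0, -114.3]
contact_force: [-2.1, -0.4, 0.0]
gripper_width: 0.0119
```

Emit:
apply_moves --slide '[[0,0,0],[0,0,0],[0,0,0],[0,0,0],[0,0,0],[0,0,0]]' --turn '[[0,0,0.05],[0,0,0.05],[0,0,0.05],[0,0,0.05],[0,0,0.05],[0,0,0.05]]' --jaw '[0.9,0.9,0.9,0.9,0.9,0.9]'

```text
time_s: 13.15
tcp_pos: [0.6397, 0.0682, 0.0922]
eef_rot: [180.0, -0.1, -140.1]
contact_force: [-3.9, 0.6, 1.1]
gripper_width: 0.0118
```

Emit:
apply_moves --slide '[[0,0,0],[0,0,0],[0,0,0],[0,0,0],[0,0,0],[0,0,0]]' --turn '[[0,0,0.05],[0,0,0.05],[0,0,0.05],[0,0,0.05],[0,0,0.05],[0,0,0]]' --jaw '[0.9,0.9,0.9,0.9,0.9,0.9]'

```text
time_s: 13.75
tcp_pos: [0.6396, 0.0683, 0.0922]
eef_rot: [180.0, -0.1, -161.5]
contact_force: [-4.2, 2.3, 2.1]
gripper_width: 0.0118
```

Emit:
apply_moves --slide '[[0,0,0],[0,0,0],[0,0,0],[0,0,0]]' --turn '[[0,0,0.05],[0,0,0.05],[0,0,0.02],[0,0,0]]' --jaw '[0.9,0.9,0.9,0.9]'

```text
time_s: 14.15
tcp_pos: [0.6396, 0.0684, 0.0922]
eef_rot: [180.0, -0.1, -171.6]
contact_force: [-4.7, 2.8, 1.1]
gripper_width: 0.0117
```

Run:
```python
from look import *
s=r.get_state();print(s['eef_rot'],s['moment'],s['joints'])
```

```text
[ 1.79977084e+02 -7.85389079e-02 -1.71632390e+02] [ 1.05439161  1.37652136 -0.04996232] [ 2.34251236e+01  2.47590174e+01 -1.37595254e+01 -5.43083541e-02
 -5.15513588e+01 -1.05023734e+02]
```

Emit:
apply_moves --slide '[[0,0,0],[0,0,0],[0,0,0],[0,0,-0.1],[0,0,-0.3],[0,0,-0.4],[0,0,-0.4],[0,0,0]]' --turn '[[0,0,0],[0,0,0],[0,0,0],[0,0,0],[0,0,0],[0,0,0],[0,0,0],[0,0,0]]' --jaw '[0.6,0.6,0.6,0.6,0.6,0.6,0.6,0.6]'

```text
time_s: 14.95
tcp_pos: [0.6437, 0.0686, 0.2203]
eef_rot: [180.0, 0.6, -171.6]
contact_force: [-0.4, 0.0, 0.0]
gripper_width: 0.035
```

Emit:
apply_moves --slide '[[0.2,0,0],[0.4,0,0],[0.4,0,0],[0.4,0,0],[0.3,0,0],[0.2,0,0],[0,0,0]]' --turn '[[0,0,0],[0,0,0],[0,0,0],[0,0,0],[0,0,0],[0,0,0],[0,0,0]]' --jaw '[0.6,0.6,0.6,0.6,0.6,0.6,0.6]'

```text
time_s: 15.65
tcp_pos: [0.4505, 0.0402, 0.2137]
eef_rot: [179.9, 0.1, -171.7]
contact_force: [0.1, 0.6, -0.6]
gripper_width: 0.0352
```

Run:
```python
from plan import *
for n in('top','side'):
    k=grab(n,n+'5')
    im=cv2.resize(k['pixels'],None,fx=6,fy=6,interpolation=cv2.INTER_CUBIC); raw=im.copy()
    for g,col in((0,(0,0,255)),(.005,(0,255,0))):
        t=STOP-.03-g
        for z,fl in((.058,((.03,.022),(.03,-.022),(-.03,-.022),(-.03,.022))),(.095,((-.003,.007),(-.003,-.007),(-.027,-.007),(-.027,.007)))):
            cv2.polylines(im,[np.int32((proj(k,[W(p,t,f,l,z) for f,l in fl])+.5)*6)],True,col,1)
    for th,col in((1.25,(0,255,255)),(1.5,(255,0,255))):
        C,S=np.cos(-th),np.sin(-th)
        cv2.polylines(im,[np.int32((proj(k,[W(p,STOP,.034+f*C-l*S,f*S+l*C,.104) for f,l in((.026,.006),(.026,-.006),(-.026,-.006),(-.026,.006))])+.5)*6)],True,col,1)
    u,v=(315,165) if n=='top' else (265,170)
    w,h=(95,65) if n=='top' else (65,75)
    sl=np.s_[v*6:(v+h)*6,u*6:(u+w)*6]
    a=np.vstack([im[sl],raw[sl]]) if n=='top' else np.hstack([im[sl],raw[sl]])
    s_=min(1,600/a.shape[0]); cv2.imwrite(f'pics/f_{n}.png',cv2.resize(a,None,fx=s_,fy=s_))
```

```text
(no output)
```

View pics/f_top.png

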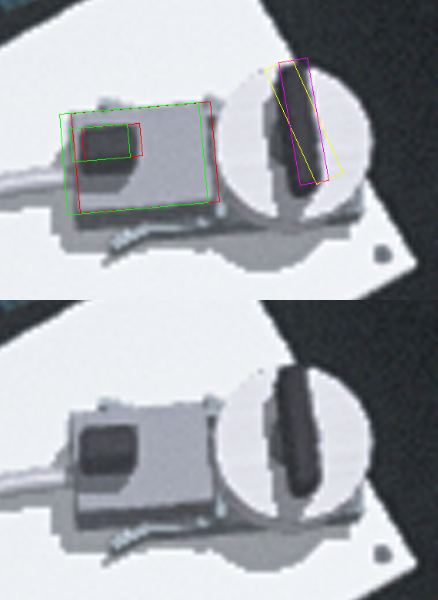

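View pics/f_side.png

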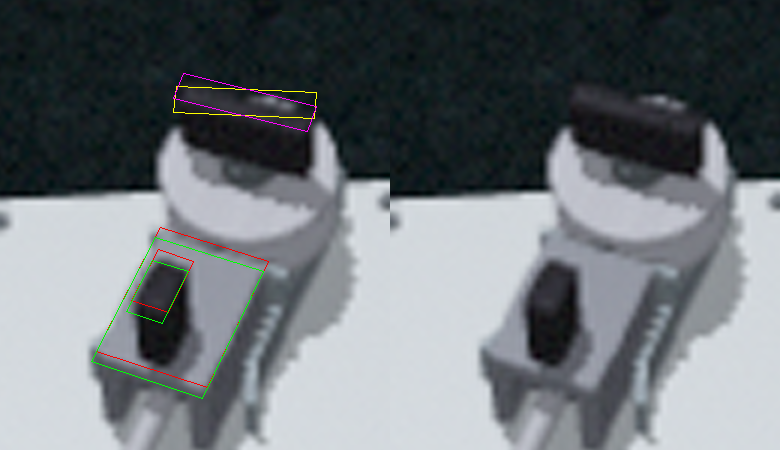

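View pics/top5.png

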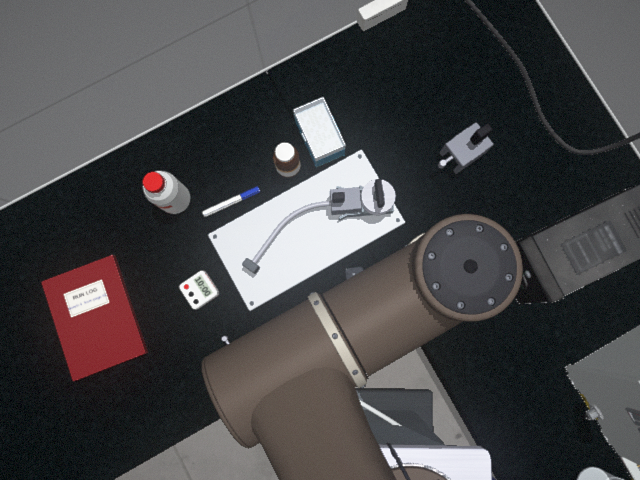

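Run:
```python
from plan import *
a=pickle.load(open('side3.pkl','rb'));b=pickle.load(open('side5.pkl','rb'))
ga=cv2.cvtColor(a['pixels'],cv2.COLOR_BGR2GRAY);gb=cv2.cvtColor(b['pixels'],cv2.COLOR_BGR2GRAY)
u,v,w,h=279,219,26,15  # tail+fin patch
A=ga[v:v+h,u:u+w].astype(np.float32)
k=6;A6=cv2.resize(ga,None,fx=k,fy=k,interpolation=cv2.INTER_CUBIC)[v*k:(v+h)*k,u*k:(u+w)*k]
B6=cv2.resize(gb,None,fx=k,fy=k,interpolation=cv2.INTER_CUBIC)
m=cv2.matchTemplate(B6[(v-8)*k:(v+h+8)*k,(u-8)*k:(u+w+8)*k],A6,cv2.TM_CCOEFF_NORMED)
_,mx,_,loc=cv2.minMaxLoc(m);print(mx,np.array(loc)/k-8)
P=[W(p,STOP-.03-g,-.03,0,.058) for g in(.005,0)];d=proj(b,P);print('5mm =',d[1]-d[0])
for n in('top',):
    e=pickle.load(open('top5.pkl','rb'));c0=c
    for q_ in [(209,235),(361,151)]: pass
    D=cv2.absdiff(e['pixels'],c0['pixels'])
    for nm,(x,y) in dict(bottle=(285,155),tip=(320,130),marker=(232,202),timer=(200,288)).items(): print(nm,D[y-18:y+18,x-18:x+18].mean())
print(r.get_state()['contact_force'])
```

```text
0.9248648881912231 [ 1.         -1.83333333]
5mm = [ 0.88797241 -1.78527486]
bottle 2.906121399176955
tip 1.4675925925925926
marker 3.2944958847736627
timer 2.234567901234568
[ 0.33392884  0.14013699 -0.01997048]
```

The carriage moved about 5.2 mm from its spring rest, which matches being drawn home. The bystanders have not moved, and the robot is clear.

```bash
python3 -c "
from plant import r
print(r.close_job())"
```

```text
the job is handed in; nothing more can be done
None
```

The carriage is docked and locked, and the job is handed in; no verdict is reported. I slid the smaller grey carriage, the one on the rod, round the bend and pushed it against the spring pins until the force rose sharply. I then let go, took hold of the cam bar and turned it about 81° clockwise. After that I opened the gripper and drew the arm clear; the robot's clock stood at about 16 s.

**What the last checks showed:**
- **Cam:** it stands at about 1.5 rad. This comes from the wrist turn plus a start angle read off the images as about 0.1 rad, and the bar in the final pictures agrees.
- **Carriage:** between letting go and the final picture it moved in by about 5 mm, which matches the expected 5 mm spring rest to home. In the final pictures it looks flush, but the overlay only resolves the gap to about 1–1.5 mm, so the 1.2 mm limit is not proven by picture alone.
- **Bystanders:** none moved visibly, and the robot was touching nothing.

**One thing went wrong:** the first close on the handle read 19.3 mm instead of 12 mm, apparently because the fingertips caught the round hub under the bar. I opened, rose 6 mm and gripped again, and it then read 12 mm.

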